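# Clip the thermometer on the pressing plate and set its thermostat

### The job

Get the quilter's pressing plate ready for use. First squeeze open the clip that carries the round gauge, take it off its storage rail and clip it on the plate's upright steel tab, pushed down until its throat sits on the tab's top edge and with the gauge pointing away from the dial; then turn the thermostat dial until its pointer lines up with the little steel set tab on its scale, and let go. Leave the plain clip and everything else standing where it is.

Things in the scene. Friction and masses are not known exactly. Their poses are not given: they have to be found in the camera images.
- press: Electric pressing plate (cold), fixed: a white box 170 mm (its x) by 300 mm (its y), its top 50 mm above the work surface. Origin: centre of its underside. An aluminium plate covers the +y half of its top; the dial is on the -y half, its axis at x = 0, y = -85 mm. An upright steel tab stands near the +x edge, at x = 70 mm, y = 60 mm.
- tab (a point): Middle of the top edge of the upright steel tab, 95 mm above the work surface. The tab is a plate 5 mm thick (along x), 70 mm wide (along y), standing 45 mm above the press; axes as those of the press: its +y points away from the dial.
- dial_grip (a point): On the dial's upright axis, 84 mm above the work surface, the height for the TCP. The dial is black: a round skirt, radius 36 mm, its top at 61 mm above the work surface, with an upright grip bar 60 mm long, 16 mm wide, its top at 95 mm. The bar runs along this point's x axis, which points to the pointer's end; a white line marks that half of the bar's top.
- dial_pointer (a point): Tip of the dial's pointer, a beak on the skirt's rim, 46 mm from the dial's axis.
- dial (a joint): Angle of the dial in rad, 0 to 4.71 between stops; grows as it turns clockwise seen from above. It stays where it is left.
- set_mark (a point): Where the pointer's tip must come to: on the centre line of the set tab, 46 mm from the dial's axis. The set tab is a small fixed steel block 9 mm wide, 9 mm high, reaching from 48 to 63 mm from the dial's axis, standing on the scale outside the dial's rim.
- rail: Storage rail, fixed: a wooden block 70 mm (x) by 200 mm (y), 30 mm high, carrying an upright steel strip 5 mm thick and 190 mm long (along its y), whose top edge is 85 mm above the work surface. Origin: centre of the underside. Two spring clips sit on the strip about 100 mm apart, in either order.
- gaugeclip: Steel spring clip with a round gauge, 100 g, loose, astride the rail's strip. Origin: its throat, the underside of its middle block (16 mm high), which rests on the top edge it is clipped on. x runs along that edge to the gauge, z up. Two levers 24 mm wide (x), at +y and -y: handles rise to z = 56 mm, 56 mm apart over their outsides; jaws reach down to z = -29 mm.
- clip_handles (a point): Point between the gauge clip's handles, 46 mm above its origin, where the TCP goes to squeeze them; axes as the clip's. Squeezing both handles together along y from above, with 6 to 9 N, opens the jaws: handles at 30 mm over their outsides give a jaw gap of about 26 mm; 24 mm is the stop.
- gauge (a point): Centre of the gauge's face: a white-faced disc of 42 mm diameter, 10 mm thick, lying flat, 38 mm along x from the clip's origin, its face 14 mm above it.
- gaugeclip_l (a joint): Opening angle of each jaw of the gauge clip, rad: 0 when clamped on a 5 mm edge, 0.36 when fully squeezed, -0.07 when shut empty.
- plainclip: Spring clip of the same build without a gauge, on the same rail; leave it alone. Origin and axes as for the gauge clip.
- cone: Grey cone of thread standing on the aluminium plate, loose, 50 mm across its foot, 100 mm high; leave it. Origin: centre of its underside.
- holder: Black candle holder beside the rail, loose, foot 60 mm across, slim stem, 160 mm high; leave it. Origin: centre of its underside.
- vase: Square glass vase with scissors in it, loose, 90 mm by 90 mm, 150 mm high, the scissors to 210 mm; leave it. Origin: centre of its underside.
There are look-alikes about, which are no part of the job. Leave any green look-alike of the gaugeclip alone.

How it is judged:
By the outcome, as a careful person would: the job done as asked, in the order asked, and still so for the second after the job is handed in, with the robot touching nothing.
It also fails if it takes over 72 s, if anything falls off the work surface, if the arm or the gripper's body presses on something with over 40 N, if the wrist force passes 120 N, or if a joint passes its speed limit or range.

### The arm

A 6-joint arm with a two-finger parallel gripper is mounted at the origin on the work surface. World frame = base frame: x ahead of the robot, y to its left, z up, the work surface at z = 0. Lengths are in mm, angles in rad, forces in N, time in s.
With the tool pointing down it reaches from about 275 to 1000 mm from the base axis. Payload 8.4 kg.
Tool frame: the origin (TCP) lies between the finger pads, 19 mm behind the fingertips; this is the grasp point; z points along the fingers, y is the line along which they close (so a half turn about z gives the same grasp; the last joint's range is limited). The gripper opens to 85 mm and grips with 20 to 120 N. Pads are 22 mm wide; open, the fingers measure 114 mm over their backs; the gripper's body (76 mm by 85 mm) begins 54 mm behind the grasp point. The pads swing forward as they close: fully open they stand 13 mm farther back than shut.
Start: joints at [1.215, 0.353, 1.633, -0, 1.155, -0.002], TCP at [216.539, 586.292, 249.981] pointing down, gripper open.
Joint ranges: [-2.63, 2.63], [-0.92, 2.1], [0.06, 2.66], [-1.3, 4.44], [0, 2.69], [-3.02, 3.02]. Speed limits (rad/s): [2.22, 2.22, 2.79, 3.14, 3.14, 3.14].

### API

Orientations are given as [roll, pitch, yaw] about the fixed x, y, z axes, in that order (R = Rz(yaw) Ry(pitch) Rx(roll)).
In Python, from rig import r, cams gives the robot as it stands. The module is installed in compiled form; this text tells all that it offers.
- The arm moves only by the tool send_rows, never from a script. Its argument "targets" is one flat list of numbers, 7 for each row, row after row: the shift along the tool's x, y, z in m, then the turn, a rotation vector about the tool's x, y, z in rad, then the opening, from -1 (shut) to 1 (fully open). In form: [tx, ty, tz, wx, wy, wz, fingers, tx, ty, tz, wx, wy, wz, fingers, ...]. A call has 1 to 12 rows; each row is the pose to reach, as a shift and turn from the pose commanded when the call began, along the tool's axes at that moment; what a row does not reach only later rows make up. A row lasts 1/12 s, in which the tool goes at most 41.7 mm and 7.16 degrees, less where a joint would pass 70% of its speed; a pose out of reach is approached as far as the arm can. A call with a gripper value outside its range is refused whole. The fingers move at their own pace and stop on an object; "grip_force" is the grip in N (left out, the last holds). Time passes only in rows, so rows that repeat a pose let the fingers close. It gives the time, the measured TCP pose, the force, the opening and the grip force at its end, in the units of the state.
- r.sense(): the state, without advancing time (a new reading comes with each control period).
- cams.grab_frame(name): name is "scene" or "top" or "wrist"; returns a dict with "color" (480x640x3 uint8, blue, green, red), "fx", "fy", "cx", "cy" (pixels), "xyz" and "attitude" of the camera in the world. Camera axes: x right, y down, z forward; pixel columns grow to the right and rows downward; lengths in mm; the calibration is good to about 2 mm. A picture is of the moment at which its call begins. There is no depth.
- r.sign_off(): hands the job in; it is judged then, once.
The state is a dict: "clock": time; "qpos": joint angles; "qvel": joint speeds; "joint_efforts": joint torques, N m; "eef_pos": TCP position; "tcp_rot": TCP orientation; "contact_force": force on the tool from outside, world axes, zero at the start; "wrist_torque": the same for the moment, N m; "opening": opening from 0.0 (shut) to 1.0 (fully open); "grasp_force": force on a finger pad.
Only numpy, scipy, OpenCV 4.12 (cv2) and the standard library are available. Lean on these libraries where they do the work, as an engineer would, in place of code of your own. Each camera call takes 0.05 s, during which the arm holds its last target. There are 200 camera calls.

## Working session

There is one attempt and no reset: what is moved stays moved. The work goes in short steps, Python scripts to look and compute and a tool call to move; the robot and the scene stay as the last step left them, time stands still between calls to the robot, and variables do not carry over. Pictures are saved under pics/ and viewed, at most 10 in all, crops included, and the job is handed in when it is done.

Besides the shell and the picture viewer there is one more tool, called after "Emit:" by a JSON object that holds its "fn" and its "kwargs". send_rows: Moves the arm, as the interface text tells. Its arguments: {"type":"object","properties":{"targets":{"type":"array"},"grip_force":{"type":"number"}},"required":["targets"]}

```bash
mkdir -p pics; cat > h.py <<'E'
import numpy as np, cv2
from scipy.spatial.transform import Rotation as R
from rig import r, cams
def grab(n):
    return cams.grab_frame(n)
def Rm(a):
    a=np.array(a,float)
    return a if a.shape==(3,3) else (R.from_euler('xyz',a).as_matrix() if a.size==3 else R.from_quat(a).as_matrix())
def ray(f,u,v,z):
    d=Rm(f['attitude'])@np.array([(u-f['cx'])/f['fx'],(v-f['cy'])/f['fy'],1]); p=np.array(f['xyz'],float)
    return p+d*(z-p[2])/d[2]
def proj(f,P):
    q=Rm(f['attitude']).T@(np.array(P,float)-np.array(f['xyz'],float)); return np.array([f['fx']*q[0]/q[2]+f['cx'],f['fy']*q[1]/q[2]+f['cy']])
def save(f,n): cv2.imwrite(n,f['color'])
E
python3 - <<'E'
from h import *
import pickle
F={}
for n in('top','scene'):
    f=grab(n);F[n]=f;save(f,f'pics/{n}0.png');print(n,f['fx'],f['fy'],f['cx'],f['cy'],f['xyz'],f['attitude'])
pickle.dump(F,open('F0.pkl','wb'))
print(r.sense())
E
```

```text
top 569.9416295639501 569.9416295639501 311.43283397583593 239.0221436437778 [ 417.70365413   -3.76296928 1036.59057859] [-3.01671798e+00 -2.27006998e-03 -1.55276884e+00]
scene 540.1513278498853 540.1513278498853 323.3713559428516 237.54765831613716 [1087.29910025  377.95717202  584.84214915] [-2.1972589   0.01643459  2.17274236]
{'clock': 0.1, 'qpos': array([ 1.21459724e+00,  3.53578812e-01,  1.63406423e+00,  9.97356614e-06,
        1.15520946e+00, -2.43459253e-03]), 'qvel': array([ 0.0004845 , -0.00040926, -0.00145472, -0.00040901, -0.00151424,
        0.00130434]), 'joint_efforts': array([-1.39078365e-03, -6.06358266e+01, -3.42817640e+01, -1.09829609e-04,
        3.99910205e-03, -8.41456057e-06]), 'eef_pos': array([216.39437967, 585.90648498, 249.33487915]), 'tcp_rot': array([-3.14033282e+00, -1.21867398e-05,  2.78782412e+00]), 'contact_force': array([ 0.159711  , -0.28791884, -0.67158698]), 'wrist_torque': array([-0.03371522,  0.02311912,  0.0087884 ]), 'grasp_force': 0.0, 'opening': 0.9994817264274174}
```

View pics/top0.png

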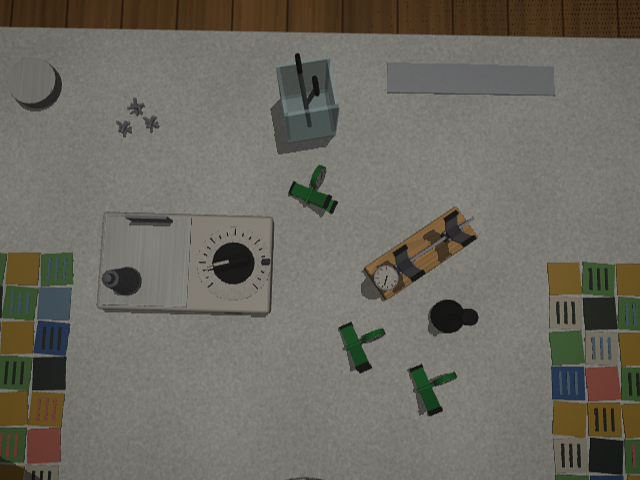

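View pics/scene0.png

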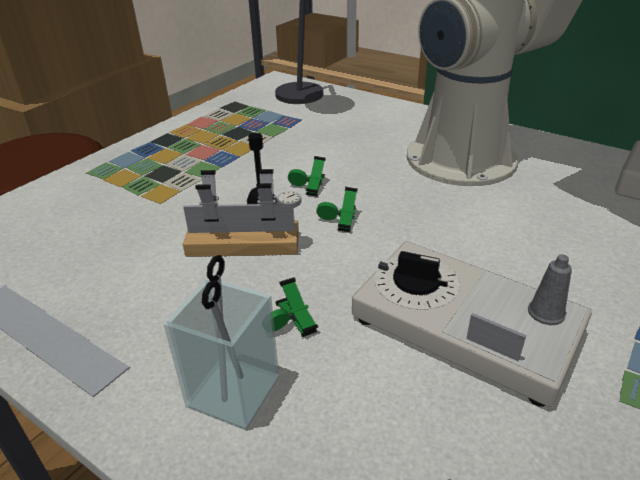

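Top view: the press is on the left (dial at about (233,264), set tab candidate at (265,262), steel tab at (150,220), cone at (120,280)). The rail runs (375,290) to (465,215), with the gauge clip at its lower-left end and its gauge at (386,276). Green look-alikes are nearby, and the holder is at (448,316). Next: enlarged crops.

```bash
python3 - <<'E'
from h import *
import pickle
F=pickle.load(open('F0.pkl','rb'));t=F['top']['color'];s=F['scene']['color']
def c(i,x,y,w,h,k): return cv2.convertScaleAbs(cv2.resize(i[y:y+h,x:x+w],None,fx=k,fy=k,interpolation=cv2.INTER_CUBIC),alpha=1.5)
a=np.hstack([c(t,180,212,100,100,4),c(t,355,200,100,100,4)[:, :400]])
b=np.hstack([c(t,95,205,100,50,4),c(s,350,235,133,67,3)[:200,:399]])
b=np.hstack([b,np.zeros((200,800-b.shape[1],3),np.uint8)])
cv2.imwrite('pics/c1.png',np.vstack([a,b]))
E
```

```text
(no output)
```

View pics/c1.png

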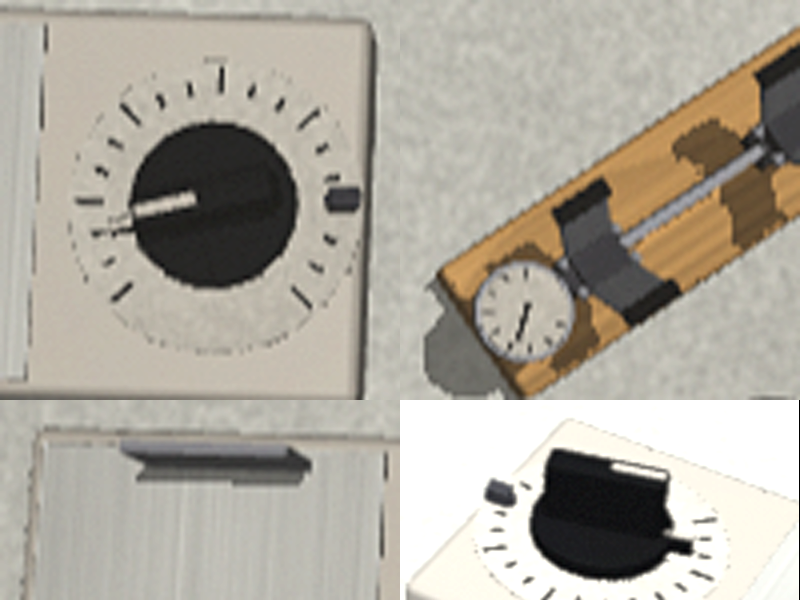

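Dial: the white line points to about 9 o'clock, the set tab is at 3 o'clock and the scale gap faces the robot, so the dial turns clockwise by about 190°. The gauge clip's handle tips are near (400,251) and (418,275), with the gauge at (386,278).

```bash
python3 - <<'E'
from h import *
import pickle
F=pickle.load(open('F0.pkl','rb'));t=F['top'];s=F['scene']
C1=lambda x,y:(180+x/4,212+y/4); C2=lambda x,y:(355+(x-400)/4,200+y/4); C3=lambda x,y:(95+x/4,205+(y-400)/4)
def p(n,uv,z):
    P=ray(t,*uv,z);print(n,P.round(1),'scene px',proj(s,P).round(0));return P
d=p('dial',C1(213,205),61); sm=p('set',C1(343,196),57)
pw=p('line outer',C1(137,212),95); pi=p('line inner',C1(195,198),95); p('beak',C1(118,226),58)
cor=[p('c',x,50) for x in[(104,212),(272,217),(270,311),(98,306)]]
a=p('tab l',C3(122,447),95); b=p('tab r',C3(290,452),95)
h1=p('h1',C2(582,200),141);h2=p('h2',C2(655,302),141);g=p('gauge',C2(525,312),99)
s1=p('st',C2(622,240),85);s2=p('st2',C2(765,152),85);m=(h1+h2)/2
ang=lambda v:np.degrees(np.arctan2(v[1],v[0]))
print('tabmid',(a+b)/2,'tab +y dir',ang(a-b)-90,'handles mid',m,'yaw y',ang(h2-h1),'gauge dir',ang(g-m),'strip',ang(s1-s2),'press yaw',ang(cor[0]-cor[1])-90,'set dir',ang(sm-d),'line',ang(pw-pi),ang(pw-d))
print('expected tab from dial yaw0',d[:2]+[70,145])
E
```

```text
dial [495.8 129.6  61. ] scene px [415. 274.]
set [501.1  74.3  57. ] scene px [381. 265.]
line outer [489.7 156.3  95. ] scene px [436. 260.]
line inner [495.9 132.5  95. ] scene px [419. 256.]
beak [486.3 170.5  58. ] scene px [443. 281.]
c [582.7 360.8  50. ] scene px [554. 386.]
c [579.2  66.   50. ] scene px [350. 294.]
c [415.7  65.1  50. ] scene px [402. 239.]
c [418.9 360.7  50. ] scene px [587. 308.]
tab l [567.8 307.7  95. ] scene px [522. 335.]
tab r [566.9 237.5  95. ] scene px [468. 312.]
h1 [ 515.2 -144.8  141. ] scene px [262. 183.]
h2 [ 475.5 -173.5  141. ] scene px [264. 169.]
gauge [ 473.1 -127.9   99. ] scene px [288. 197.]
st [ 504.8 -170.4   85. ] scene px [258. 205.]
st2 [ 543.1 -230.7   85. ] scene px [217. 204.]
tabmid [567.33998499 272.59836243  95.        ] tab +y dir -0.6713457309946591 handles mid [ 495.34793991 -159.14351162  141.        ] yaw y -144.25556896472114 gauge dir 125.50814759104787 strip 122.38170647172183 press yaw -0.6719532291079418 set dir -84.60178604951288 line 104.71337848675812 103.07830202376407
expected tab from dial yaw0 [565.84995469 274.57442064]
```

```bash
cat >> h.py <<'E'
def rel(x,y,z,yaw,q=True):
    s=r.sense(); A=Rm(s['tcp_rot']); B=R.from_euler('xyz',[np.pi,0,np.radians(yaw)]).as_matrix()
    d=A.T@(np.array([x,y,z])-s['eef_pos'])/1000; w=R.from_matrix(A.T@B).as_rotvec()
    print('REL',d.round(4),w.round(4),'rows',round(max(np.linalg.norm(d)/.0417,np.degrees(np.linalg.norm(w))/7.16),1),'q6',round(s['qpos'][5],3),'t',s['clock'])
E
python3 - <<'E'
from h import *
rel(495,-159,235,124.5)
import pickle
F=pickle.load(open('F0.pkl','rb'));t=F['top']
print(ray(t,448,318,0),ray(t,123,283,50),ray(t,448,316,160))
E
```

```text
REL [-0.5194 -0.6022  0.0151] [-1.200e-03  4.000e-04  6.149e-01] rows 19.1 q6 -0.002 t 0.1
[ 408.88881225 -252.50236898    0.        ] [459.09568104 320.14467858  50.        ] [ 413.27209235 -214.1446464   160.        ]
```

Emit:
{"fn": "send_rows", "kwargs": {"targets": [-0.5194,-0.6022,0.0151,-0.0012,0.0004,0.6149,1,-0.5194,-0.6022,0.0151,-0.0012,0.0004,0.6149,1,-0.5194,-0.6022,0.0151,-0.0012,0.0004,0.6149,1,-0.5194,-0.6022,0.0151,-0.0012,0.0004,0.6149,1,-0.5194,-0.6022,0.0151,-0.0012,0.0004,0.6149,1,-0.5194,-0.6022,0.0151,-0.0012,0.0004,0.6149,1,-0.5194,-0.6022,0.0151,-0.0012,0.0004,0.6149,1,-0.5194,-0.6022,0.0151,-0.0012,0.0004,0.6149,1,-0.5194,-0.6022,0.0151,-0.0012,0.0004,0.6149,1,-0.5194,-0.6022,0.0151,-0.0012,0.0004,0.6149,1,-0.5194,-0.6022,0.0151,-0.0012,0.0004,0.6149,1,-0.5194,-0.6022,0.0151,-0.0012,0.0004,0.6149,1]}}

```text
clock: 1.1
eef_pos: [391.7, 116.1, 240.5]
tcp_rot: [3.14, -0.001, 2.173]
contact_force: [1.2, 1.8, -1.0]
opening: 0.996
grasp_force: 0.0
```

```bash
python3 -c "
from h import *
rel(495,-159,235,124.5);print(r.sense()['eef_pos'])"
```

```text
REL [-0.2852 -0.0707  0.0052] [ 0.0012 -0.0007  0.0003] rows 7.0 q6 -0.319 t 1.1
[391.6513035  116.07304955 240.49551167]
```

Emit:
{"fn": "send_rows", "kwargs": {"targets": [-0.285,-0.0707,0.005,0,0,0,1,-0.285,-0.0707,0.005,0,0,0,1,-0.285,-0.0707,0.005,0,0,0,1,-0.285,-0.0707,0.005,0,0,0,1,-0.285,-0.0707,0.005,0,0,0,1,-0.285,-0.0707,0.005,0,0,0,1,-0.285,-0.0707,0.005,0,0,0,1,-0.285,-0.0707,0.005,0,0,0,1,-0.285,-0.0707,0.005,0,0,0,1,-0.285,-0.0707,0.005,0,0,0,1]}}

```text
clock: 1.93
eef_pos: [494.2, -156.8, 234.7]
tcp_rot: [3.141, -0.002, 2.172]
contact_force: [-0.3, 0.3, -0.5]
opening: 0.995
grasp_force: 0.0
```

```bash
python3 -c "
from h import *
import pickle
f=grab('wrist');save(f,'pics/w1.png');pickle.dump(f,open('w1.pkl','wb'))
print(f['xyz'],f['attitude'],f['fx']);print(r.sense()['eef_pos'],r.sense()['tcp_rot'])
print(proj(f,[495,-159,141]),proj(f,[473,-128,99]))
rel(495,-159,235,124.5)"
```

```text
[ 455.32183695 -100.03169653  359.71728506] [2.86759751e+00 5.91711793e-04 6.01341287e-01] 394.64968102149027
[ 494.11955016 -156.11227377  234.80267247] [ 3.14119247e+00 -2.01694574e-03  2.17287279e+00]
[320.91430027 259.87393383] [320.13972309 185.22606151]
REL [-0.0029 -0.0009 -0.0002] [ 0.0004 -0.002  -0.0001] rows 0.1 q6 -0.913 t 1.9833
```

View pics/w1.png

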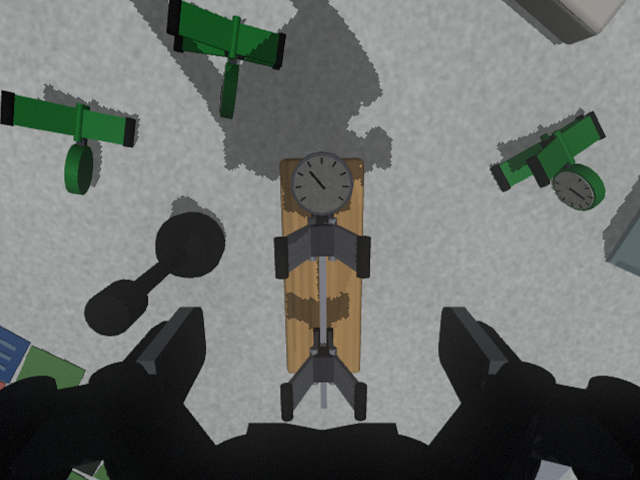

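Wrist view: the gauge clip's handles are centred at (322,256), within 2 mm of the projection, and the strip runs vertically in the image, so yaw is right. The plain clip is at (323,385) and the holder clears the fingers.

Emit:
{"fn": "send_rows", "kwargs": {"targets": [-0.0015,-0.0009,0.04,0,0,0,1,-0.0015,-0.0009,0.08,0,0,0,1,-0.0015,-0.0009,0.1038,0,0,0,1,-0.0015,-0.0009,0.1038,0,0,0,1,-0.0015,-0.0009,0.1038,0,0,0,1,-0.0015,-0.0009,0.1038,0,0,0,1]}}

```text
clock: 2.48
eef_pos: [495.9, -157.9, 132.9]
tcp_rot: [3.14, 0.001, 2.174]
contact_force: [0.5, 0.4, 0.1]
opening: 1.001
grasp_force: 0.0
```

Emit:
{"fn": "send_rows", "kwargs": {"targets": [0,0,0,0,0,0,0.4,0,0,0,0,0,0,0.2,0,0,0,0,0,0,0,0,0,0,0,0,0,-0.2,0,0,0,0,0,0,-0.4,0,0,0,0,0,0,-0.5,0,0,0,0,0,0,-0.6,0,0,0,0,0,0,-0.6,0,0,0,0,0,0,-0.6,0,0,0,0,0,0,-0.6], "grip_force": 20}}

```text
clock: 3.32
eef_pos: [497.1, -159.1, 133.9]
tcp_rot: [3.137, 0.003, 2.173]
contact_force: [-0.5, 0.8, 14.2]
opening: 0.271
grasp_force: 20.2
```

```bash
python3 -c "
from h import *
f=grab('wrist');save(f,'pics/w2.png')
f2=grab('scene');c=cv2.resize(f2['color'][140:290,150:350],(800,600));cv2.imwrite('pics/s2.png',c)
s=r.sense();print(s['eef_pos'],s['opening'],s['grasp_force'],s['contact_force'])"
```

```text
[ 497.11083334 -159.13561527  133.90169531] 0.27394099953368944 20.175844430923462 [-0.23474491  0.71416585 13.62811556]
```

View pics/s2.png

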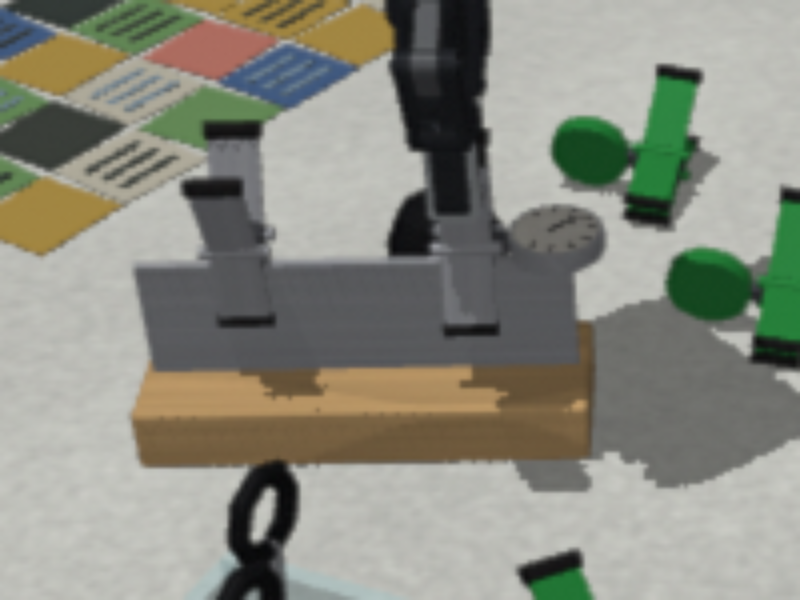

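The scene crop shows the gauge clip squeezed at (468,230) with its jaws open and the plain clip untouched. Lifting.

Emit:
{"fn": "send_rows", "kwargs": {"targets": [0,0,-0.01,0,0,0,-0.6,0,0,-0.025,0,0,0,-0.6,0,0,-0.045,0,0,0,-0.6,0,0,-0.07,0,0,0,-0.6,0,0,-0.095,0,0,0,-0.6,0,0,-0.115,0,0,0,-0.6,0,0,-0.125,0,0,0,-0.6,0,0,-0.125,0,0,0,-0.6,0,0,-0.125,0,0,0,-0.6]}}

```text
clock: 4.17
eef_pos: [494.8, -158.6, 256.5]
tcp_rot: [3.14, -0.0, 2.173]
contact_force: [-1.0, 0.9, -0.9]
opening: 0.27
grasp_force: 19.9
```

```bash
python3 -c "
from h import *
f=grab('wrist');save(f,'pics/w3.png')
s=r.sense();print(s['eef_pos'],s['opening'],s['grasp_force'],s['contact_force'],s['wrist_torque'])
rel(567,273,250,89.3)"
```

```text
[ 494.28242194 -158.43027267  255.56027357] 0.2690569344094688 19.916937053203583 [-0.27166184 -0.5842349  -0.79377514] [-0.03681296 -0.00486149  0.02436299]
REL [0.3144 0.3043 0.0062] [-2.000e-04 -1.700e-03  6.143e-01] rows 10.5 q6 -0.917 t 4.2167
```

View pics/w3.png

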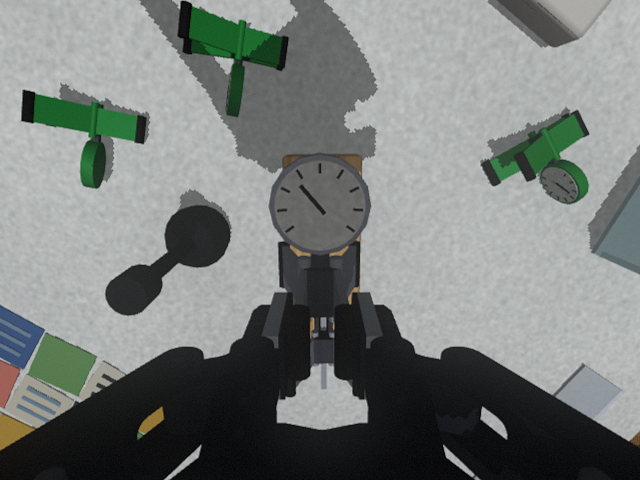

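The wrist view shows the clip held level with the gauge at (320,203). Carrying it over the tab.

Emit:
{"fn": "send_rows", "kwargs": {"targets": [0.3144,0.3043,0.0062,0,-0.0017,0.6143,-0.6,0.3144,0.3043,0.0062,0,-0.0017,0.6143,-0.6,0.3144,0.3043,0.0062,0,-0.0017,0.6143,-0.6,0.3144,0.3043,0.0062,0,-0.0017,0.6143,-0.6,0.3144,0.3043,0.0062,0,-0.0017,0.6143,-0.6,0.3144,0.3043,0.0062,0,-0.0017,0.6143,-0.6,0.3144,0.3043,0.0062,0,-0.0017,0.6143,-0.6,0.3144,0.3043,0.0062,0,-0.0017,0.6143,-0.6,0.3144,0.3043,0.0062,0,-0.0017,0.6143,-0.6,0.3144,0.3043,0.0062,0,-0.0017,0.6143,-0.6,0.3144,0.3043,0.0062,0,-0.0017,0.6143,-0.6,0.3144,0.3043,0.0062,0,-0.0017,0.6143,-0.6]}}

```text
clock: 5.22
eef_pos: [567.5, 279.1, 248.5]
tcp_rot: [-3.141, -0.001, 1.562]
contact_force: [-0.8, -0.4, -0.9]
opening: 0.27
grasp_force: 20.0
```

Emit:
{"fn": "send_rows", "kwargs": {"targets": [0,0,0,0,0,0,-0.6,0,0,0,0,0,0,-0.6,0,0,0,0,0,0,-0.6]}}

```text
clock: 5.47
eef_pos: [567.0, 271.6, 249.5]
tcp_rot: [-3.141, 0.002, 1.558]
contact_force: [-0.1, -0.6, -1.8]
opening: 0.267
grasp_force: 20.0
```

```bash
python3 -c "
from h import *
f=grab('wrist');save(f,'pics/w4.png')
s=r.sense();print(s['eef_pos'],s['tcp_rot'],s['opening'],s['grasp_force'],s['contact_force'])
rel(567,273,250,89.3)
P=s['eef_pos']; 
for dz in(-46,-48.5,-51): print('gauge px',dz,proj(f,P+[0.4,38,dz+14]))
for y in(-35,0,35): print('tab',proj(f,[567.3,272.6+y,95]))
"
```

```text
[567.26007517 271.40865452 250.02047533] [-3.14120675e+00  1.31560351e-03  1.55736308e+00] 0.26824112700179514 19.994660317897797 [ 0.2811134  -0.16749572 -0.72088126]
REL [ 0.0016 -0.0003  0.    ] [-0.0004  0.0013 -0.0012] rows 0.0 q6 0.458 t 5.5167
gauge px -46 [322.3731125  212.30648926]
gauge px -48.5 [322.37332318 211.09879001]
gauge px -51 [322.37352768 209.92654345]
tab [323.04571812 273.87302214]
tab [322.49124898 228.6582655 ]
tab [321.89839078 180.31303287]
```

View pics/w4.png

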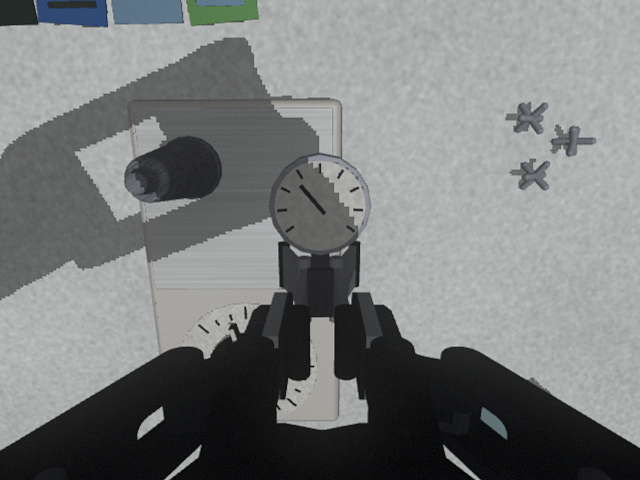

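Wrist view: the gauge is at (320,203) over the plate, pointing to +y, with the tab hidden underneath. The clip sits about 4 mm forward in the grasp, so I'll shift back slightly and descend.

Emit:
{"fn": "send_rows", "kwargs": {"targets": [-0.002,0,0.035,0,0,0,-0.6,-0.002,0,0.065,0,0,0,-0.6,-0.002,0,0.08,0,0,0,-0.6,-0.002,0,0.09,0,0,0,-0.6,-0.002,0,0.095,0,0,0,-0.6,-0.002,0,0.095,0,0,0,-0.6,-0.002,0,0.095,0,0,0,-0.6]}}

```text
clock: 6.1
eef_pos: [568.4, 270.7, 156.7]
tcp_rot: [3.14, -0.0, 1.558]
contact_force: [0.1, -0.6, -0.6]
opening: 0.267
grasp_force: 20.0
```

```bash
python3 -c "
from h import *
f=grab('scene');t=grab('top')
c=cv2.resize(f['color'][225:375,440:590],(400,400),interpolation=2);c2=cv2.resize(t['color'][180:280,100:200],(400,400),interpolation=2)
cv2.imwrite('pics/s5.png',cv2.convertScaleAbs(np.hstack([c,c2]),alpha=1.4))
s=r.sense();print(s['eef_pos'],s['tcp_rot'],s['contact_force'])"
```

```text
[568.53427453 270.99818922 157.16153975] [ 3.13869655e+00 -5.40921222e-04  1.55836847e+00] [-1.45868466 -0.47658133 -1.62540181]
```

View pics/s5.png

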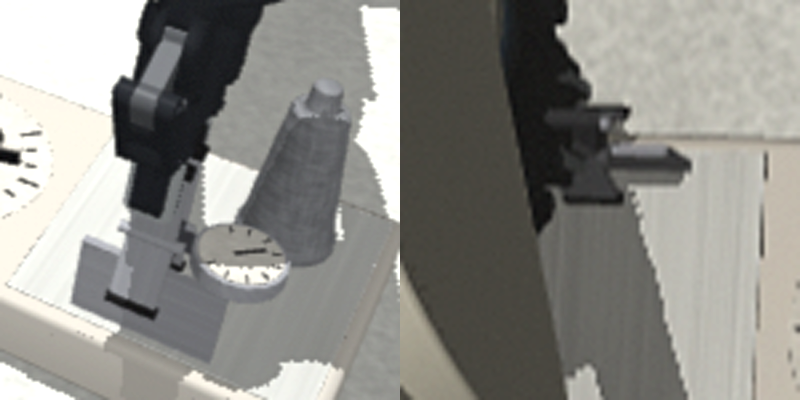

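The jaws straddle the tab in both views. Pressing down gently.

Emit:
{"fn": "send_rows", "kwargs": {"targets": [0,0,0.004,0,0,0,-0.6,0,0,0.007,0,0,0,-0.6,0,0,0.009,0,0,0,-0.6,0,0,0.011,0,0,0,-0.6,0,0,0.0125,0,0,0,-0.6,0,0,0.014,0,0,0,-0.6,0,0,0.014,0,0,0,-0.6,0,0,0.014,0,0,0,-0.6]}}

```text
clock: 6.87
eef_pos: [569.2, 271.4, 143.7]
tcp_rot: [3.137, -0.001, 1.559]
contact_force: [-0.2, -1.3, 11.3]
opening: 0.27
grasp_force: 20.4
```

Emit:
{"fn": "send_rows", "kwargs": {"targets": [0,0,0.001,0,0,0,-0.4,0,0,0.002,0,0,0,-0.3,0,0,0.003,0,0,0,-0.2,0,0,0.004,0,0,0,-0.1,0,0,0.005,0,0,0,0,0,0,0.006,0,0,0,0.15,0,0,0.006,0,0,0,0.35,0,0,0.006,0,0,0,0.6,0,0,0.004,0,0,0,1,0,0,0.002,0,0,0,1,0,0,0,0,0,0,1,0,0,0,0,0,0,1]}}

```text
clock: 7.87
eef_pos: [568.0, 270.9, 142.3]
tcp_rot: [3.14, 0.0, 1.559]
contact_force: [1.0, 0.2, 0.1]
opening: 1.001
grasp_force: 0.0
```

Emit:
{"fn": "send_rows", "kwargs": {"targets": [0,0,-0.01,0,0,0,1,0,0,-0.04,0,0,0,1,0,0,-0.08,0,0,0,1,0,0,-0.11,0,0,0,1,0,0,-0.11,0,0,0,1,0,0,-0.11,0,0,0,1]}}

```text
clock: 8.37
eef_pos: [568.7, 271.4, 254.8]
tcp_rot: [3.136, -0.002, 1.559]
contact_force: [-0.2, -0.2, -0.5]
opening: 0.996
grasp_force: 0.0
```

```bash
python3 -c "
from h import *
import pickle
f=grab('scene');w=grab('wrist');pickle.dump((f,w),open('p6.pkl','wb'))
c=cv2.resize(f['color'][225:375,440:590],(400,400),interpolation=2);c2=cv2.resize(w['color'],(400,300))
c2=np.vstack([c2,np.zeros((100,400,3),np.uint8)])
cv2.imwrite('pics/s6.png',cv2.convertScaleAbs(np.hstack([c,c2]),alpha=1.4))
s=r.sense();print(s['eef_pos'],s['tcp_rot'],s['contact_force'],s['opening'])
def cp(P): q=proj(f,P);return ((q-[440,225])*400/150).round()
o=np.array([567.3,269.5,95]);
for d in([0,38,14],[2.5,-35,0],[2.5,35,0]): print(cp(o+d))
for d in([28,-12,56],[28,12,56],[2.5,-12,-29],[2.5,12,-29]): print('clip',cp(o+d))
rel(496.5,129.5,200,104)"
```

```text
[567.16718055 270.61102129 251.51317562] [3.14121089e+00 6.89796435e-04 1.55856218e+00] [-0.38513214  0.53864354 -0.80215223] 1.0027240344100667
[225. 270.]
[ 67. 233.]
[211. 292.]
clip [111. 195.]
clip [164. 215.]
clip [103. 295.]
clip [151. 315.]
REL [-0.1419 -0.069   0.0516] [ 0.0003  0.0007 -0.2566] rows 4.0 q6 0.456 t 8.4667
```

View pics/s6.png

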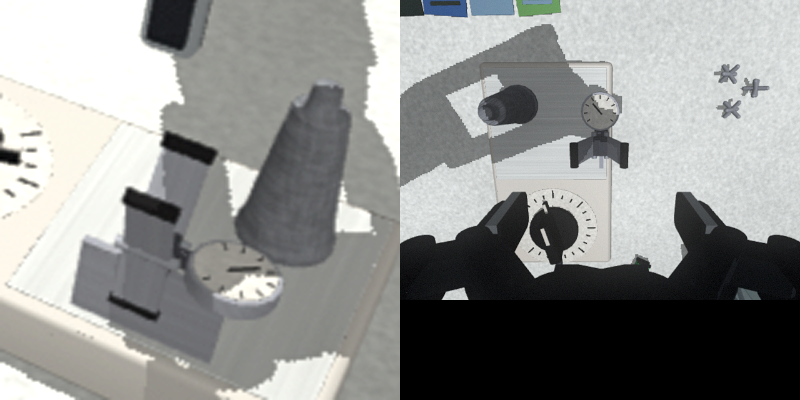

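The clip is seated on the tab with the gauge pointing to +y, away from the dial. The jaw tips sit at the predicted offset below the tab's top edge. Now the dial.

```bash
python3 -c "
from h import *
rel(495.8,129,180,103.3)"
```

```text
REL [-0.1424 -0.0697  0.0716] [ 0.0003  0.0007 -0.2444] rows 4.2 q6 0.456 t 8.4667
```

Emit:
{"fn": "send_rows", "kwargs": {"targets": [-0.1424,-0.0697,0.0716,0,0,-0.2444,1,-0.1424,-0.0697,0.0716,0,0,-0.2444,1,-0.1424,-0.0697,0.0716,0,0,-0.2444,1,-0.1424,-0.0697,0.0716,0,0,-0.2444,1,-0.1424,-0.0697,0.0716,0,0,-0.2444,1,-0.1424,-0.0697,0.0716,0,0,-0.2444,1,-0.1424,-0.0697,0.0716,0,0,-0.2444,1,-0.1424,-0.0697,0.0716,0,0,-0.2444,1,-0.1424,-0.0697,0.0716,0,0,-0.2444,1]}}

```text
clock: 9.22
eef_pos: [497.4, 130.4, 180.6]
tcp_rot: [3.139, 0.0, 1.804]
contact_force: [0.7, 0.6, -0.3]
opening: 1.0
grasp_force: 0.0
```

```bash
python3 -c "
from h import *
f=grab('wrist');save(f,'pics/w7.png')
for p in([495.8,129,95],[488.9,158.2,95],[501,74,59],[486,173,55]): print(proj(f,p).round(0))
u=proj(f,[490,150,95]).astype(int)
g=cv2.cvtColor(f['color'],6);m=(g>120).astype(np.uint8)
n,l,st,c=cv2.connectedComponentsWithStats(m)
for i in range(1,n):
    if 15<st[i,4]<3000 and np.hypot(*(c[i]-u))<80: print(st[i],c[i].round(1),ray(f,*c[i],95).round(1))
rel(495.8,129,84,103.3)"
```

```text
[318. 262.]
[318. 209.]
[308. 321.]
[320. 173.]
REL [-0.001  -0.0019  0.0966] [0.002  0.0005 0.0011] rows 2.3 q6 0.021 t 9.2667
```

Emit:
{"fn": "send_rows", "kwargs": {"targets": [-0.001,-0.0015,0.035,0,0,0,1,-0.001,-0.0015,0.07,0,0,0,1,-0.001,-0.0015,0.0945,0,0,0,1,-0.001,-0.0015,0.0945,0,0,0,1,-0.001,-0.0015,0.0945,0,0,0,1,-0.001,-0.0015,0.0945,0,0,0,0.2,-0.001,-0.0015,0.0945,0,0,0,-0.4,-0.001,-0.0015,0.0945,0,0,0,-0.8,-0.001,-0.0015,0.0945,0,0,0,-0.8,-0.001,-0.0015,0.0945,0,0,0,-0.8,-0.001,-0.0015,0.0945,0,0,0,-0.8,-0.001,-0.0015,0.0945,0,0,0,-0.8], "grip_force": 40}}

```text
clock: 10.27
eef_pos: [497.0, 128.3, 86.7]
tcp_rot: [3.137, 0.001, 1.803]
contact_force: [4.8, 0.2, 3.8]
opening: 0.176
grasp_force: 44.4
```

```bash
python3 -c "
from h import *
s=r.sense();print(s['eef_pos'],s['tcp_rot'],s['contact_force'],s['wrist_torque'],s['opening'],s['grasp_force'],s['qpos'][5])"
```

```text
[497.04591618 128.28416078  86.68282155] [3.13667725e+00 6.77493510e-04 1.80289284e+00] [4.76746559 0.21319272 3.78084726] [-0.0323328  -0.52265844  0.02084617] 0.17588988510693265 44.42736268043518 0.018896984764604306
```

Emit:
{"fn": "send_rows", "kwargs": {"targets": [0,0.001,0,0,0,0.06,-0.8,0,0.001,0,0,0,0.16,-0.8,0,0.001,0,0,0,0.28,-0.8,0,0.001,0,0,0,0.4,-0.8,0,0.001,0,0,0,0.52,-0.8,0,0.001,0,0,0,0.64,-0.8,0,0.001,0,0,0,0.76,-0.8,0,0.001,0,0,0,0.88,-0.8,0,0.001,0,0,0,1.0,-0.8,0,0.001,0,0,0,1.12,-0.8,0,0.001,0,0,0,1.24,-0.8,0,0.001,0,0,0,1.3,-0.8]}}

```text
clock: 11.27
eef_pos: [494.1, 129.7, 86.6]
tcp_rot: [-3.139, 0.002, 0.495]
contact_force: [-12.2, 13.1, 20.2]
opening: 0.177
grasp_force: 46.8
```

```bash
python3 -c "
from h import *
s=r.sense();print(s['eef_pos'],s['tcp_rot'],s['contact_force'],s['wrist_torque'],s['opening'],s['grasp_force'],s['qpos'][5])"
```

```text
[494.05149982 129.6769799   86.57248488] [-3.13852072e+00  1.62773333e-03  4.94666105e-01] [-12.20694587  13.07889273  20.15666631] [2.46012836 2.14674318 0.15572402] 0.17732348574121487 46.8247389793396 1.325385256445471
```

Emit:
{"fn": "send_rows", "kwargs": {"targets": [0,-0.0015,-0.001,0,0,0,-0.8,0.0003,-0.0029,-0.002,0,0,0,-0.8,0.0003,-0.0029,-0.002,0,0,0.1,-0.8,0.0003,-0.0029,-0.002,0,0,0.22,-0.8,0.0003,-0.0029,-0.002,0,0,0.34,-0.8,0.0003,-0.0029,-0.002,0,0,0.46,-0.8,0.0003,-0.0029,-0.002,0,0,0.58,-0.8,0.0003,-0.0029,-0.002,0,0,0.7,-0.8,0.0003,-0.0029,-0.002,0,0,0.82,-0.8,0.0003,-0.0029,-0.002,0,0,0.94,-0.8,0.0003,-0.0029,-0.002,0,0,1.06,-0.8,0.0003,-0.0029,-0.002,0,0,1.1,-0.8]}}

```text
clock: 12.27
eef_pos: [494.2, 132.9, 86.8]
tcp_rot: [-3.14, 0.002, -0.605]
contact_force: [-1.5, 17.8, -12.4]
opening: 0.176
grasp_force: 42.4
```

```bash
python3 -c "
from h import *
s=r.sense();print(s['eef_pos'],s['tcp_rot'],s['contact_force'],s['wrist_torque'],s['opening'],s['grasp_force'],s['qpos'][5])"
```

```text
[494.15125537 132.88084962  86.82091926] [-3.13959049e+00  1.97808437e-03 -6.04935518e-01] [ -1.4507246   17.81441089 -12.42530657] [3.23994142 0.14205301 0.12034646] 0.17591523297659897 42.397339940071106 2.430622158439352
```

Emit:
{"fn": "send_rows", "kwargs": {"targets": [0,0,0,0,0,0,0.2,0,0,0,0,0,0,0.8,0,0,0,0,0,0,1,0,0,0,0,0,0,1,0,0,-0.03,0,0,0,1,0,0,-0.07,0,0,0,1,0,0,-0.11,0,0,-0.12,1,0,0,-0.114,0,0,-0.24,1,0,0,-0.114,0,0,-0.36,1,0,0,-0.114,0,0,-0.48,1,0,0,-0.114,0,0,-0.6,1,0,0,-0.114,0,0,-0.7,1]}}

```text
clock: 13.27
eef_pos: [494.9, 130.6, 202.0]
tcp_rot: [3.141, -0.001, 0.109]
contact_force: [0.4, -0.1, 0.5]
opening: 1.0
grasp_force: 0.0
```

Emit:
{"fn": "send_rows", "kwargs": {"targets": [0,0,0,0,0,-0.12,1,0,0,0,0,0,-0.24,1,0,0,0,0,0,-0.36,1,0,0,0,0,0,-0.48,1,0,0,0,0,0,-0.6,1,0,0,0,0,0,-0.72,1,0,0,0,0,0,-0.84,1,0,0,0,0,0,-0.96,1,0,0,0,0,0,-1.08,1,0,0,0,0,0,-1.2,1,0,0,0,0,0,-1.32,1,0,0,0,0,0,-1.4,1]}}

```text
clock: 14.27
eef_pos: [494.9, 130.6, 201.8]
tcp_rot: [3.14, 0.001, 1.51]
contact_force: [-0.0, 0.4, 0.2]
opening: 1.001
grasp_force: 0.0
```

Emit:
{"fn": "send_rows", "kwargs": {"targets": [0,0,0,0,0,-0.12,1,0,0,0,0,0,-0.24,1,0,0,0,0,0,-0.36,1,0,0,0,0,0,-0.48,1,0,0,0,0,0,-0.6,1,0,0,0,0,0,-0.72,1,0,0,0,0,0,-0.84,1,0,0,0,0,0,-0.96,1,0,0,0,0,0,-1.04,1,0,0,0,0,0,-1.04,1,0,0,0,0,0,-1.04,1]}}

```text
clock: 15.18
eef_pos: [494.8, 130.7, 201.7]
tcp_rot: [3.141, 0.001, 2.54]
contact_force: [-0.6, -0.1, -0.0]
opening: 1.001
grasp_force: 0.0
```

```bash
python3 -c "
from h import *
import pickle
f=grab('wrist');pickle.dump(f,open('w8.pkl','wb'))
s=r.sense();print(s['eef_pos'],s['tcp_rot'],s['contact_force'],s['qpos'][5])
for p in([496.4,131,61],[501,74,59]): print(proj(f,p).round(0))
u=proj(f,[496.4,131,61]).astype(int);x,y=np.clip(u-[100,75],0,[440,330]);print(x,y)
c=cv2.resize(f['color'][y:y+150,x:x+200],(800,600),interpolation=2);cv2.imwrite('pics/w8.png',cv2.convertScaleAbs(c,alpha=1.4))
rel(496.4,131,86,145.3)"
```

```text
[494.83643013 130.72816741 201.71136241] [3.14145293e+00 1.08197597e-03 2.54001058e+00] [ 0.26714931  0.11207168 -0.97115411] -0.7129213893691516
[324. 237.]
[262. 284.]
223 161
REL [-0.001   0.0011  0.1157] [0.0001 0.0011 0.004 ] rows 2.8 q6 -0.713 t 15.2333
```

View pics/w8.png

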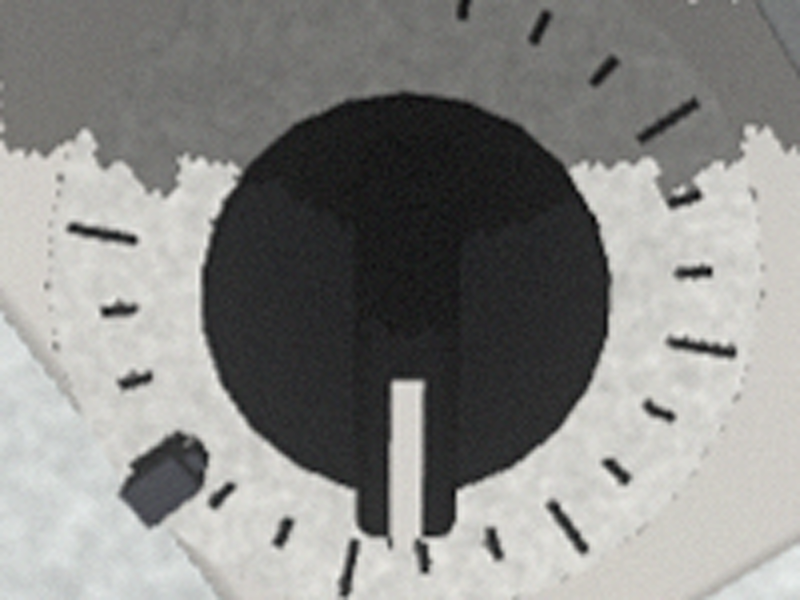

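The wrist crop shows the pointer's white line straight down, (407,380) to (405,537). The set tab's top face is centred at about (163,489), about 50° clockwise still to go.

```bash
python3 -c "
from h import *
import pickle
f=pickle.load(open('w8.pkl','rb'))
P=lambda x,y,z:ray(f,223+x/4,161+y/4,z)[:2]
c=np.array([P(*q,61) for q in[(202,292),(608,292),(405,93),(235,400),(575,400),(260,165),(550,165),(300,455),(510,455)]])
A=np.c_[2*c,np.ones(len(c))];s=np.linalg.lstsq(A,(c**2).sum(1),rcond=None)[0];o=s[:2];print('axis',o,'R',np.sqrt(s[2]+o@o))
an=lambda v:np.degrees(np.arctan2(v[1],v[0]))
a=P(407,380,95);b=P(405,537,95);print('line',a,b,an(b-a),an(b-o))
i=P(189,468,59);e=P(136,508,59)
print('set',i,e,an(i-o),an(e-o),an(e-i),np.linalg.norm(i-o),np.linalg.norm(e-o))
print('with axis',[an((i+e)/2-q) for q in(o,np.array([496.4,131]))])
"
```

```text
axis [496.05866554 131.73791766] R 34.87507877846974
line [499.42910051 129.59515545] [520.78752443 114.63702355] -35.005044247467396 -34.66525037006535
set [500.51193015  81.45058526] [501.3035973   68.87485344] -84.93929414537939 -85.23061691591468 -86.39787090351105 50.48412983473382 63.08148818782861
with axis [np.float64(-85.10111317241328), np.float64(-85.38450077560482)]
```

Emit:
{"fn": "send_rows", "kwargs": {"targets": [-0.0005,0.0013,0.035,0,0,0.006,1,-0.0005,0.0013,0.07,0,0,0.006,1,-0.0005,0.0013,0.1,0,0,0.006,1,-0.0005,0.0013,0.1157,0,0,0.006,1,-0.0005,0.0013,0.1157,0,0,0.006,1,-0.0005,0.0013,0.1157,0,0,0.006,0.2,-0.0005,0.0013,0.1157,0,0,0.006,-0.4,-0.0005,0.0013,0.1157,0,0,0.006,-0.8,-0.0005,0.0013,0.1157,0,0,0.006,-0.8,-0.0005,0.0013,0.1157,0,0,0.006,-0.8,-0.0005,0.0013,0.1157,0,0,0.006,-0.8,-0.0005,0.0013,0.1157,0,0,0.006,-0.8], "grip_force": 40}}

```text
clock: 16.23
eef_pos: [496.5, 131.6, 86.9]
tcp_rot: [3.141, 0.002, 2.537]
contact_force: [-2.1, -1.6, 8.2]
opening: 0.178
grasp_force: 41.0
```

```bash
python3 -c "
from h import *
s=r.sense();print(s['eef_pos'],s['tcp_rot'],s['contact_force'],s['wrist_torque'],s['opening'],s['grasp_force'],s['qpos'][5])"
```

```text
[496.47700111 131.56898316  86.8757876 ] [3.14079322e+00 1.81956223e-03 2.53690238e+00] [-2.08007853 -1.60261708  8.23376662] [-0.22633718  0.27384452 -0.0529722 ] 0.17828759930958163 40.982553362846375 -0.7084851611344303
```

Emit:
{"fn": "send_rows", "kwargs": {"targets": [0,0,0,0,0,0.08,-0.8,0,0,0,0,0,0.2,-0.8,0,0,0,0,0,0.32,-0.8,0,0,0,0,0,0.44,-0.8,0,0,0,0,0,0.56,-0.8,0,0,0,0,0,0.68,-0.8,0,0,0,0,0,0.78,-0.8,0,0,0,0,0,0.85,-0.8,0,0,0,0,0,0.882,-0.8,0,0,0,0,0,0.882,-0.8,0,0,0,0,0,0.882,-0.8]}}

```text
clock: 17.15
eef_pos: [496.6, 131.6, 86.9]
tcp_rot: [3.139, 0.0, 1.655]
contact_force: [-2.7, -1.9, 7.4]
opening: 0.175
grasp_force: 41.0
```

```bash
python3 -c "
from h import *
s=r.sense();print(s['eef_pos'],np.degrees(s['tcp_rot'][2]),s['contact_force'],s['wrist_torque'],s['opening'],s['grasp_force'],s['qpos'][5])"
```

```text
[496.63587783 131.61262941  86.88220694] 94.80429567535144 [-2.67032085 -1.87504009  7.38889536] [-0.23754426  0.20573421 -0.04902169] 0.1754568728856199 40.978556871414185 0.1737410285324294
```

Emit:
{"fn": "send_rows", "kwargs": {"targets": [0,0,0,0,0,0,-0.4,0,0,0,0,0,0,0.3,0,0,0,0,0,0,1,0,0,0,0,0,0,1,0,0,0,0,0,0,1,0,0,-0.03,0,0,0,1,0,0,-0.07,0,0,0,1,0,0,-0.115,0,0,0,1,0,0,-0.115,0,0,0,1,0,0,-0.115,0,0,0,1,0,0,-0.115,0,0,0,1]}}

```text
clock: 18.07
eef_pos: [495.8, 131.6, 200.8]
tcp_rot: [3.14, 0.0, 1.655]
contact_force: [-0.7, 0.1, -0.4]
opening: 0.997
grasp_force: 0.0
```

```bash
python3 -c "
from h import *
import pickle
f=grab('wrist');pickle.dump(f,open('w9.pkl','wb'));save(f,'pics/w9.png')
s=r.sense();print(s['eef_pos'],s['tcp_rot'])
g=cv2.cvtColor(f['color'],6)
u=proj(f,[498,112,95]);print(u,g[int(u[1]),int(u[0])-12:int(u[0])+13])
print([(proj(f,[496.1+R_*np.cos(np.radians(-85.2)),131.5+R_*np.sin(np.radians(-85.2)),z])).round(0) for R_,z in((15,95),(30,95),(46,58),(48,59),(63,59))])
m=((g>100)).astype(np.uint8)
x,y=u.astype(int);print(g[y-24:y+40:4,x-16:x+17:2])
"
```

```text
[495.16576321 131.44307953 199.90596196] [-3.14080349e+00  7.95249220e-04  1.65500101e+00]
[322.60090281 279.87301042] [ 30  28  31  31  31  29  34  33  25 128 152 147 147 149 148 150 151  81
  28  31  35  31  32  31  29]
[array([322., 273.]), array([322., 295.]), array([322., 295.]), array([322., 299.]), array([322., 317.])]
[[ 25  25  22  25  26  28  23 108 108 108 110  27  29  26  23  26  30]
 [ 28  26  28  24  29  26  13 150 146 148 153  25  27  27  26  22  30]
 [ 27  26  20  25  27  30  20 150 146 148 151  31  29  28  25  30  31]
 [ 23  28  25  29  29  27  17 149 146 146 152  34  31  29  27  31  32]
 [ 33  28  25  27  30  29  21 150 148 149 153  29  30  31  27  30  33]
 [ 30  32  31  27  34  30  26 151 146 149 151  33  28  32  32  34  33]
 [ 31  34  30  31  31  34  25 152 147 148 151  28  35  32  29  33  32]
 [156 140  68  29  29  36  29 150 146 147 155  28  34  32  31 106 149]
 [145 146  81  31  30  32  25 150 147 147 152  27  37  34  32 131 147]
 [149 146 134  30  35  36  27 151 146 147 153  26  36  37  23 140 147]
 [151 147 150 149 135 120  59 134 148 149  89 122 119 127 100 152 155]
 [147 150 147 146 108  36  37  50  51  44  36 131 142 155  30 139 152]
 [147 141 139 148 102  43  52  48  49  51  46 133 149 152 112 123 150]
 [150 143 140 141  87  47  56  55  55  54  53 131 149 143 148 150 145]
 [151 145 147 146 133  54  58  53  53  58  58 136 147 143 146 149 155]
 [142 145 146 148 149  58  60  55  56  59  53 136 149 146 149 152 154]]
```

```bash
python3 -c "
from h import *
import pickle
f=pickle.load(open('w9.pkl','rb'));g=cv2.cvtColor(f['color'],6).astype(float)
an=lambda v:np.degrees(np.arctan2(v[1],v[0]))
def L(v,t,dark,z):
    row=g[v,305:341]; w=(row<t) if dark else (row>t)
    if dark: k=np.flatnonzero(w&(np.arange(36)>7)&(np.arange(36)<24))
    else: k=np.flatnonzero(w&(np.arange(36)>8)&(np.arange(36)<26))
    a,b=k[0],k[-1]
    fr=lambda i,j:(row[i]-t)/(row[i]-row[j])
    l=305+a-fr(a,a-1); rr=305+b+fr(b,b+1)
    P=ray(f,(l+rr)/2,v,z)[:2];return l,rr,P
o=np.array([496.1,131.5])
p=[L(v,88,False,95) for v in range(262,290,4)];P=np.array([q[2] for q in p])
d=np.polyfit(P[:,1],P[:,0],1)[0];print('line slope',an([-d,-1]),'radial',[an(q-o).round(2) for q in P])
for v in range(298,328,2):
    l,rr,q=L(v,95,True,59);print(v,l.round(1),rr.round(1),q.round(1),an(q-o).round(2),np.linalg.norm(q-o).round(1))
"
```

```text
line slope -85.32070728233685 radial [np.float64(-82.46), np.float64(-83.13), np.float64(-83.49), np.float64(-83.78), np.float64(-84.09), np.float64(-84.27), np.float64(-84.33)]
298 314.2 326.6 [498.9  84. ] -86.63 47.6
300 314.2 327.6 [499.4  82.4] -86.17 49.2
302 314.2 327.7 [499.5  80.8] -86.12 50.8
304 314.1 327.6 [499.6  79.2] -86.17 52.4
306 314.1 327.6 [499.7  77.7] -86.15 54.0
308 313.9 327.6 [499.8  76. ] -86.21 55.6
310 313.7 327.5 [499.8  74.4] -86.29 57.2
312 315.3 327.5 [500.5  72.9] -85.68 58.8
314 315.2 327.5 [500.6  71.3] -85.7 60.4
316 315.1 327.5 [500.7  69.6] -85.71 62.0
318 316.0 326.5 [500.8  68. ] -85.72 63.7Traceback (most recent call last):
  File "<string>", line 18, in <module>
    l,rr,q=L(v,95,True,59);print(v,l.round(1),rr.round(1),q.round(1),an(q-o).round(2),np.linalg.norm(q-o).round(1))
           ~^^^^^^^^^^^^^^
  File "<string>", line 10, in L
    a,b=k[0],k[-1]
        ~^^^
IndexError: index 0 is out of bounds for axis 0 with size 0
```

```bash
python3 -c "
from rig import r
print(r.sign_off())"
```

```text
the job is handed in; nothing more can be done
None
```

I clipped the gauge onto the plate's tab, seated and pointing away from the dial, then turned the dial so its pointer is within about 1° of the set tab by camera measurement, released it and handed the job in at about 18 s; the verdict was not shown.

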